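# Balance the centrifuge rotor

### The arm

A 7-joint arm with a two-finger parallel gripper is mounted at the origin on the work surface. World frame = base frame: x ahead of the robot, y to its left, z up, the work surface at z = 0. Lengths are in mm, angles in rad, forces in N, time in s.
With the tool pointing down it reaches from about 400 to 900 mm from the base axis. Payload 5.6 kg.
Tool frame: the origin (TCP) lies midway between the tips of the shut fingers; the grasp point (between the pads) lies 19 mm behind it; z points along the fingers, y is the line along which they close (so a half turn about z gives the same grasp; the last joint's range is limited). The gripper opens to 92 mm and grips with 3 to 60 N. Pads are 20 mm wide; open, the fingers measure 128 mm over their backs; the gripper's body (75 mm by 189 mm) begins 69 mm behind the grasp point.
Start: joints at [-1.288, 0.468, -0.012, 1.603, 0.006, 1.071, -0.056], TCP at [208.085, 615.8, 214.592] pointing down, gripper open.
Joint ranges: [-2.53, 2.53], [-0.31, 2.02], [-1.57, 1.55], [0.28, 2.44], [-1.29, 4.43], [0.15, 1.84], [-2.92, 2.92]. Speed limits (rad/s): [2.57, 2.57, 3.14, 3.14, 3.14, 3.14, 3.14].

### API

Orientations are given as a rotation vector (axis times angle).
In Python, from cell import robot, grip, kin, viewer gives the robot as it stands. Calls block until the motion is done:
- robot.movep(position, orientation): joint-space move of the TCP to a pose.
- robot.servo_line(position, feed=150, rotation=None): straight line of the TCP; rotation=None keeps the orientation; feed is the mean speed in mm/s.
- robot.goto_joints(angles): joint-space move.
- grip(opening, newtons=None): opening from 0.0 (shut) to 1.0 (fully open); newtons is the grip in N (None keeps the last); returns when the fingers have stopped.
- robot.hold(seconds).
- kin.ik(position, orientation): joint angles nearest the present ones, or None.
- robot.observe(): the state.
- viewer.read_camera(name): name is "scene" or "top" or "wrist"; returns the picture (480x640x3 uint8, red, green, blue); there is no depth.
- viewer.camera_info(name): a dict with "camera_matrix" (3x3 intrinsics, pixels), "k1" (the pictures are not rectified: a ray, as slopes to the right and down, at radius r is drawn at 1 + k1 r^2 times it, then the intrinsics apply), "R" (3x3) and "t" (3): a world point X has camera coordinates R X + t. Camera axes: x right, y down, z forward; pixel columns grow to the right and rows downward; lengths in mm; the calibration is good to about 2 mm. A picture is of the moment at which its call begins: read the wrist's pose just before it. camera_info takes no time and is no camera call; for the wrist camera it gives the pose at the moment of the call.
A pose or a line that the arm cannot do raises robot.IKError and nothing moves.
- robot.job_done(): hands the job in, once; it reports no verdict.
Trained networks look in the newest picture that a camera, given by its name, has taken for a name from the list of things; names that differ only in an ending like _2 or _b are one class to them, and where a whole thing is asked for, a point or a joint stands for the part that bears it (a point fixed in the world has none). Each returns a list of dicts, best first, with "confidence" (0 to 1); they miss things now and then, are a little off and sometimes report something else, mostly with a low value. They report only what shows in the picture. A call takes as long as a camera call. They do not tell look-alikes from the thing itself.
- viewer.silhouettes(name, camera): "mask" (480x640 bool, what is visible of it).
- viewer.pinpoint(name, camera): "at" ([x, y, z] in mm, in the coordinates of the camera as it stood for that picture, good to about 4 mm: a listed point, or the origin of a listed thing).
The state is a dict: "t": time; "joints": joint angles; "joint_velocities": joint speeds; "joint_torque": joint torques, N m; "tcp_pos": TCP position; "tcp_rot": TCP orientation; "contact_force": force on the tool from outside, world axes, zero at the start; "wrist_torque": the same for the moment, N m; "grip_width": opening from 0.0 (shut) to 1.0 (fully open).
Only numpy, scipy, OpenCV 4.12 (cv2) and the standard library are available. Lean on these libraries where they do the work, as an engineer would, in place of code of your own. Each camera call takes 0.05 s, during which the arm holds its last target. There are 200 camera calls.

### The job

The six-place centrifuge rotor on its loading stand was filled without balancing it: there are three kinds of bottle, two of each, and none stands opposite its twin. Rearrange them so that every bottle stands straight across the hub from its twin, all six standing fully down in the buckets; the empty rack is there for parking a bottle on the way. Keep the bottles upright, and do not push about or knock over the beaker and the amber bottle on the steel tray.

Things in the scene. Friction and masses are not known exactly. Their poses are not given: they have to be found in the camera images.
- rotor: Metal swing-out rotor on a stand, all fixed. Origin: hub axis at bench level. Six open upright steel buckets centred on a circle of radius 110 mm, one on the rotor's own x axis, then every 60 degrees. Bucket: 50 mm inside, 56 mm outside diameter, inner floor 45 mm and rim 85 mm above the bench. The yoke arms are lower than the rims; the hub's nut (34 mm wide) rises to 103 mm.
- tall_1: One of two tall bottles, in a bucket: white plastic, 40 mm diameter, 124 mm high, long shoulder, narrow dark grey screw cap 20 mm in diameter and 22 mm high. Origin: centre of its underside, z along its axis. Flat underside 32 mm across, bevelled over 5 mm to the full 40 mm. About 0.16 kg.
- tall_2: Twin of tall_1: identical tall bottle, origin at the centre of its underside.
- middle_1: One of the two middle-sized bottles: white plastic, 40 mm diameter, 104 mm high, small shoulder and a dark grey screw cap 30 mm in diameter and 22 mm high. Origin: centre of its underside, z along its axis. Underside as on the tall bottle. Weighs about 0.14 kg, starts in a bucket.
- middle_2: Twin of middle_1: identical middle-sized bottle, origin at the centre of its underside.
- short_1: One of the two short bottles: white plastic, 40 mm diameter, 84 mm high, no shoulder, with a wide dark grey screw cap 44 mm in diameter and 22 mm high. Origin: centre of its underside, z along its axis. Underside as on the tall bottle. Weighs about 0.11 kg, starts in a bucket.
- short_2: Twin of short_1: identical short bottle, origin at the centre of its underside.
- rack: Grey plastic rack, fixed, 150 x 80 mm, 34 mm high, with two empty round sockets of 51 mm diameter, floor 6 mm above the bench, for any of the bottles. Origin: centre of its underside at bench level; the sockets' centres lie on its own x axis, 37 mm either side of the origin. It stands left or right of the rotor.
- beaker: Glass beaker, 68 mm diameter, 90 mm high, standing loose on the shallow steel tray on the other side of the rotor from the rack; leave it alone. Origin: centre of its underside.
- reagent_bottle: Amber glass bottle, 58 mm diameter, 115 mm high, standing loose on the same steel tray, about 100 mm beyond the beaker; leave it alone. Origin: centre of its underside.
Not all that is in view belongs to the job. Leave any purple or turquoise look-alike of the tall_2 alone.

How it is judged (in metres and radians):
At the end, for the whole second after the job is handed in: All six bottles stand in rotor buckets: each underside centre 98 to 122 mm from the hub axis and not more than 6 mm above the bucket floor, axis within 0.1 rad of vertical, at rest; and the two bottles of each kind are more than 215 mm apart, that is, in opposite buckets (horizontal distance between tall_1 and rotor between 0.098 and 0.122 m and height (world z) of tall_1 between 0.04 and 0.051 m and angle between each of tall_1, middle_1, short_1, tall_2, middle_2, short_2's own z axis and vertical below 0.1 rad and linear speed of each of tall_1, middle_1, short_1, tall_2, middle_2, short_2 below 0.02 m/s and angular speed of each of tall_1, middle_1, short_1, tall_2, middle_2, short_2 below 0.2 rad/s and horizontal distance between middle_1 and rotor between 0.098 and 0.122 m and height (world z) of middle_1 between 0.04 and 0.051 m and horizontal distance between short_1 and rotor between 0.098 and 0.122 m and height (world z) of short_1 between 0.04 and 0.051 m and horizontal distance between tall_2 and rotor between 0.098 and 0.122 m and height (world z) of tall_2 between 0.04 and 0.051 m and horizontal distance between middle_2 and rotor between 0.098 and 0.122 m and height (world z) of middle_2 between 0.04 and 0.051 m and horizontal distance between short_2 and rotor between 0.098 and 0.122 m and height (world z) of short_2 between 0.04 and 0.051 m and horizontal distance between tall_1 and tall_2 above 0.215 m and horizontal distance between middle_1 and middle_2 above 0.215 m and horizontal distance between short_1 and short_2 above 0.215 m); the robot touches nothing.
It fails at once if a sample bottle is tipped (more than 0.6 rad from upright) (angle between any of tall_1, middle_1, short_1, tall_2, middle_2, short_2's own z axis and vertical above 0.6 rad).
It fails at once if the beaker or the amber bottle is pushed more than 25 mm or knocked over (distance of any of beaker, reagent_bottle from where it was at the start of the episode above 0.025 m or angle between any of beaker, reagent_bottle's own z axis and vertical above 0.5 rad).
It also fails if it takes over 96 s, if anything falls off the work surface, if the arm or the gripper's body presses on something with over 40 N, if the wrist force passes 120 N, or if a joint passes its speed limit or range.

## Working session

There is one attempt and no reset: what is moved stays moved. The work goes in short steps, each a Python script; the robot and the scene stay as the last script left them, time stands still between calls to the robot, and variables do not carry over. Pictures are saved under pics/ and viewed, on a budget of 14 in all, crops included, one or two more only if the job needs it, and the job is handed in when it is done.

```bash
ls; mkdir -p pics; python3 - <<'E'
from cell import robot, grip, kin, viewer
import cv2,numpy as np
for c in("scene","top"):
    im=viewer.read_camera(c); cv2.imwrite(f"pics/{c}0.png",im[:,:,::-1])
    i=viewer.camera_info(c); print(c,i)
    for n in("rotor","rack","tall_1","middle_1","short_1","beaker","reagent_bottle"):
        R=np.array(i["R"]);t=np.array(i["t"])
        for d in viewer.pinpoint(n,c): print(n,round(d["confidence"],2),(R.T@(np.array(d["at"])-t)).round())
print(robot.observe())
E
```

```text
pics
scene {'camera_matrix': array([[566.08158802,   0.        , 319.24155517],
       [  0.        , 566.08158802, 242.16770724],
       [  0.        ,   0.        ,   1.        ]]), 'k1': -0.0414676814370278, 'R': array([[ 0.83504588,  0.55013586, -0.00699334],
       [ 0.30712833, -0.4766579 , -0.82369256],
       [-0.45647625,  0.68567323, -0.56699353]]), 't': array([-432.75521675, -106.88947763, 1504.16991119])}
rotor 0.77 [575.  39.  -0.]
rack 0.79 [454. 346.   2.]
tall_1 0.85 [656. -38.  45.]
tall_1 0.79 [370.  16.  -1.]
tall_1 0.72 [471.   2.  41.]
tall_1 0.64 [420. -84.   1.]
middle_1 0.66 [497. 110.  47.]
middle_1 0.59 [553. -69.  42.]
short_1 0.79 [600. 145.  45.]
short_1 0.59 [683.  67.  47.]
beaker 0.9 [ 433. -349.    2.]
reagent_bottle 0.74 [ 526. -336.    4.]
top {'camera_matrix': array([[604.75103869,   0.        , 320.24556866],
       [  0.        , 604.75103869, 233.08948278],
       [  0.        ,   0.        ,   1.        ]]), 'k1': -0.15658120155407065, 'R': array([[-0.01276149, -0.99990109, -0.00591206],
       [-0.98214657,  0.01364424, -0.18762184],
       [ 
[... 527 characters left out ...]
0.8, 'joints': array([-1.28800834,  0.46747244, -0.01161861,  1.60271344,  0.00597714,
        1.07142664, -0.05630023]), 'joint_velocities': array([ 0.00033239, -0.00180128,  0.0012538 ,  0.00058395,  0.00231473,
       -0.00037955, -0.00012301]), 'joint_torque': array([-4.37441158e-04, -5.20361352e+01, -1.20793257e-02, -2.44035816e+01,
       -5.65642503e-02,  1.14434116e-02,  1.62323676e-05]), 'tcp_pos': array([208.05831474, 615.79358961, 214.60468867]), 'tcp_rot': array([5.09586349e-01, 3.09997475e+00, 2.11253877e-05]), 'contact_force': array([ 0.54028596, -0.38443103,  0.54866621]), 'wrist_torque': array([4.89391894e-05, 2.74770002e-03, 4.63119308e-02]), 'grip_width': 1.001789886348048}
```

View pictures.

View pics/scene0.png

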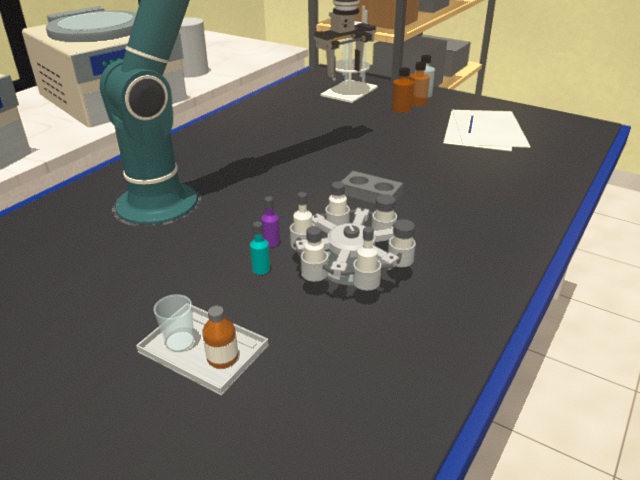

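View pics/top0.png

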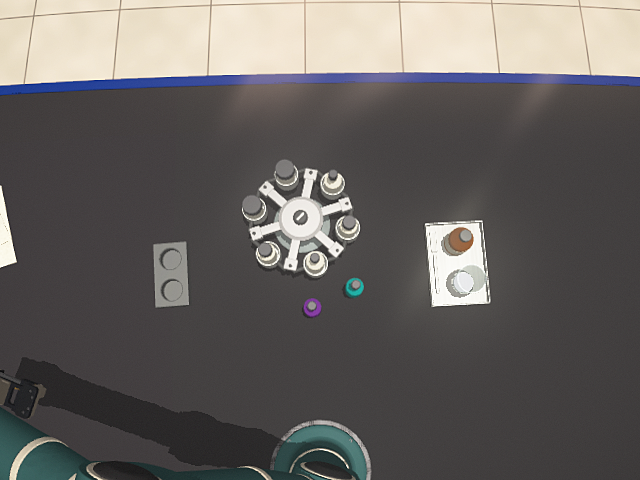

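The pictures show:
- **Look-alikes:** purple at scene (270,225) and turquoise at (260,255). They stand on the bench and are not part of the job.
- **Tall bottles:** the white ones in buckets, at top view (333,183) and (315,263).
- **Rack:** to the left, at top view (171,275).

Next I'll triangulate from several wrist-camera poses above the rotor and the rack.

```bash
cat > h.py <<'E'
from cell import robot, grip, kin, viewer
import cv2, numpy as np
from scipy.spatial.transform import Rotation as Ro
def rot(a):  # tool down, closing line at world angle a (rad)
    return Ro.from_matrix(np.array([[-np.sin(a),np.cos(a),0],[np.cos(a),np.sin(a),0],[0,0,-1.]])).as_rotvec()
def look(names, cams=("wrist",)):
    "[(name, conf, world point, cam centre, ray)]"
    out=[]
    for c in cams:
        i=viewer.camera_info(c); viewer.read_camera(c)
        R=np.array(i["R"]);t=np.array(i["t"])
        for n in names:
            for d in viewer.pinpoint(n,c):
                if d["confidence"]<.45: continue
                P=np.array(d["at"]); r=R.T@P
                out.append((n,d["confidence"],R.T@(P-t),-R.T@t,r/np.linalg.norm(r)))
    return out
def tri(obs):
    A=np.zeros((3,3));b=np.zeros(3)
    for *_,c,r in obs:
        M=np.eye(3)-np.outer(r,r);A+=M;b+=M@c
    return np.linalg.solve(A,b)
E
python3 - <<'E'
from h import *
import pickle
N=["rotor","tall_1","middle_1","short_1"]
obs=look(N+["rack"],("scene","top"))
a=np.radians(10)
for k,(x,y,n) in enumerate([(520,300,["rack","rotor"]),(440,330,["rack","rotor"]),(560,110,N),(480,20,N),(570,-60,N),(640,40,N)]):
    robot.movep([x,y,330],rot(np.arctan2(y,x))); robot.hold(.2)
    o=look(n); obs+=o
    if k in(0,3): cv2.imwrite(f"pics/w{k}.png",viewer.read_camera("wrist")[:,:,::-1])
    print(k,len(o),viewer.camera_info("wrist")["t"].round(), robot.observe()["joints"].round(2))
print(robot.observe()["t"])
pickle.dump(obs,open("obs.pkl","wb"))
seed=dict(rotor=(576,37,0),rack=(454,345,2),T0=(657,-39,45),T4=(471,2,45),M3=(494,110,45),M5=(553,-70,45),S2=(600,146,45),S1=(685,68,45))
for n,s in seed.items():
    q=[o for o in obs if (o[0][0].upper()==n[0] if n[0].isupper() else o[0]==n) and np.linalg.norm(o[2]-s)<30]
    W=np.array([o[2] for o in q]); print(n,len(q),"mean",W.mean(0).round(1),"sd",W.std(0).round(1),"tri",tri(q).round(1))
E
```

```text
0 1 [-600.  -58.  501.] [-0.81  0.29  0.29  1.61 -0.09  1.26  0.02]
1 2 [-550.  -58.  501.] [-0.9   0.19  0.23  1.72 -0.05  1.23 -0.01]
2 8 [-570.  -58.  500.] [-0.63  0.24  0.45  1.69 -0.11  1.24  0.05]
3 11 [-480.  -58.  500.] [-0.6   0.05  0.51  1.88 -0.03  1.21 -0.03]
4 9 [-573.  -58.  500.] [-0.47  0.26  0.63  1.69 -0.16  1.25  0.1 ]
5 10 [-641.  -58.  500.] [-0.52  0.39  0.56  1.52 -0.21  1.3   0.13]
8.75
rotor 8 mean [ 5.771e+02  3.680e+01 -3.000e-01] sd [0.9 1.5 1.7] tri [5.773e+02 3.680e+01 5.000e-01]
rack 3 mean [454.9 347.9   1. ] sd [1.  3.9 0.8] tri [454.5 349.3  -1.2]
T0 6 mean [657.8 -37.5  44.6] sd [1.4 2.1 1.7] tri [658.1 -37.7  42.8]
T4 6 mean [470.2   4.3  44. ] sd [0.6 1.8 1.4] tri [469.8   4.2  42.3]
M3 6 mean [493.  112.6  43.9] sd [1.9 1.1 1.6] tri [492.9 113.2  42.6]
M5 6 mean [553.4 -72.1  43.1] sd [1.5 3.  1.8] tri [553.4 -71.2  46.2]
S2 5 mean [601.6 146.2  46.3] sd [1.6 1.3 1.8] tri [601.7 146.5  45.7]
S1 6 mean [681.4  71.4  44.1] sd [1.6 1.1 2.4] tri [681.4  71.6  43.9]
```

```bash
python3 - <<'E'
import cv2,numpy as np
cv2.imwrite("pics/w0w3.png",cv2.resize(np.hstack([cv2.imread("pics/w0.png"),cv2.imread("pics/w3.png")]),(800,300)))
P=np.array([[658,-37.6],[681.4,71.5],[601.6,146.3],[493,112.9],[470,4.2],[553.4,-71.6]])
z=P[:,0]+1j*P[:,1]; c=(z.mean()*6+577.2+36.8j)/7
a=np.angle(((z-c)*np.exp(-1j*np.radians(60)*np.arange(6))).sum())
m=c+110*np.exp(1j*(a+np.radians(60)*np.arange(6)))
print(c,z.mean(),np.degrees(a)); print(m.round(1)); print((z-m).round(1))
E
```

```text
(576.3714285714286+37.5j) (576.2333333333333+37.61666666666667j) -42.39431402972819
[657.6 -36.7j 681.2 +70.8j 600. +144.9j 495.1+111.7j 471.5  +4.2j
 552.8 -69.9j]
[ 0.4-0.9j  0.2+0.7j  1.6+1.4j -2.1+1.2j -1.5-0.j   0.6-1.7j]
```

View pics/w0w3.png

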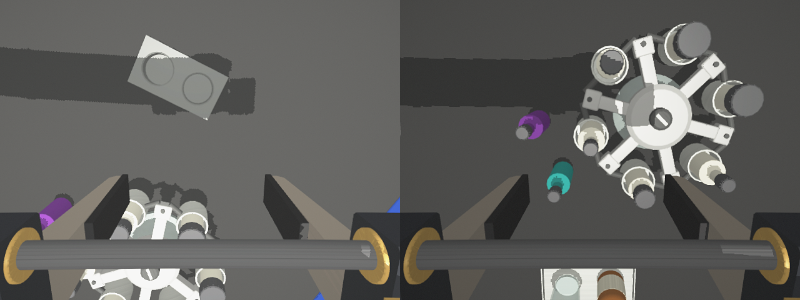

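```bash
cat >> h.py <<'E'
def ortho(cam,x0,y0,w,h,z,s=.5):
    "picture warped to the plane z; pixel (u,v) <-> world (x0+s*u, y0+s*v)"
    i=viewer.camera_info(cam); im=viewer.read_camera(cam)
    u,v=np.meshgrid(np.arange(int(w/s)),np.arange(int(h/s)))
    X=np.stack([x0+s*u,y0+s*v,0*u+z],-1).reshape(-1,3)
    K=np.array(i["camera_matrix"]); p=X@np.array(i["R"]).T+i["t"]; q=p[:,:2]/p[:,2:]
    q=q*(1+i["k1"]*(q**2).sum(1,keepdims=True))
    m=(q*[K[0,0],K[1,1]]+[K[0,2],K[1,2]]).astype(np.float32).reshape(*u.shape,2)
    return cv2.remap(im,m[...,0],m[...,1],cv2.INTER_LINEAR)[:,:,::-1].copy()
E
python3 - <<'E'
from h import *
robot.movep([520,300,330],rot(np.arctan2(300,520))); robot.hold(.2)
ims=[]
for c in("wrist","top"):
    o=ortho(c,355,260,200,170,34)
    g=cv2.medianBlur(cv2.cvtColor(o,cv2.COLOR_BGR2GRAY),3)
    C=cv2.HoughCircles(g,cv2.HOUGH_GRADIENT,1,100,param1=60,param2=12,minRadius=46,maxRadius=56)
    print(c,None if C is None else [(355+x/2,260+y/2,r/2) for x,y,r in C[0]])
    if C is not None:
        for x,y,r in C[0][:3]: cv2.circle(o,(int(x),int(y)),int(r),(0,0,255),1)
    ims.append(o)
cv2.imwrite("pics/rack.png",np.hstack(ims))
E
```

```text
wrist [(np.float32(492.75), np.float32(350.25), np.float32(23.55)), (np.float32(423.25), np.float32(345.25), np.float32(23.85))]
top None
```

View pics/rack.png

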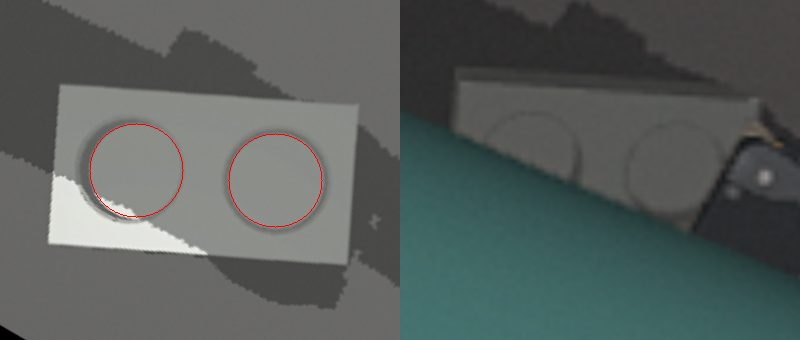

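```bash
cat >> h.py <<'E'
C=576.4+37.5j; A0=np.radians(-42.4)
ang=lambda k:A0+np.pi/3*k
def B(k): z=C+110*np.exp(1j*ang(k)); return np.array([z.real,z.imag])
SOCK=np.array([493.5,349.7]); HT=dict(T=124,M=104,S=84)
def near(a): # closing line angle (mod pi) nearest the arm's own
    def f(xy):
        b=np.arctan2(xy[1],xy[0]); return b+(a-b+np.pi/2)%np.pi-np.pi/2
    return f
def st(msg):
    s=robot.observe(); print(msg,"t",round(s["t"],1),"tcp",s["tcp_pos"].round(1),"F",s["contact_force"].round(1),"w",round(s["grip_width"]*92,1),"j7",s["joints"][6].round(2))
def carry(kind,src,sfloor,dst,dfloor,a,zb,via=(),a2=None,w=.85):
    "zb: bottle underside height when carried"
    a2=a if a2 is None else a2
    g=HT[kind]-11-19                # TCP above underside when gripping the cap's middle
    r=rot(near(a)(src)); r2=rot(near(a2)(dst))
    grip(w); robot.movep([*src,max(sfloor+g+70,190)],r)
    robot.servo_line([*src,sfloor+g],feed=120); st("at")
    grip(0,25); st("gripped")
    robot.servo_line([*src,zb+g],feed=120); st("lifted")
    for v in via: robot.servo_line([*v,zb+g],feed=200)
    robot.servo_line([*dst,zb+g],feed=200,rotation=r2); robot.hold(.2)
    robot.servo_line([*dst,dfloor+g+12],feed=100); st("above floor")
    robot.servo_line([*dst,dfloor+g+2],feed=40); st("down")
    grip(w); robot.hold(.2); st("released")
    robot.servo_line([*dst,max(dfloor+g+75,190)],feed=150)
E
python3 - <<'E'
from h import *
grip(.85)
carry("M",np.array([494,112.3]),45,SOCK,6,ang(3),120)
cv2.imwrite("pics/a1.png",viewer.read_camera("scene")[120:320,160:480,::-1].repeat(2,0).repeat(2,1))
E
```

```text
at t 12.4 tcp [494.6 112.5 119.5] F [-0.3 -0.   0.3] w 78.1 j7 -0.72
gripped t 13.2 tcp [494.1 112.2 119. ] F [0.4 0.  0.4] w 29.2 j7 -0.72
lifted t 14.0 tcp [493.4 112.3 193.4] F [ 0.  -1.  -0.7] w 29.1 j7 -0.81
above floor t 16.7 tcp [494.  350.   92.7] F [ 0.3 -0.3 -1.5] w 29.3 j7 -1.1
down t 17.1 tcp [493.3 349.5  81.7] F [ 0.2 -0.1 -0.8] w 29.3 j7 -1.09
released t 18.2 tcp [493.5 349.7  82. ] F [ 0.6 -0.2 -0.3] w 78.1 j7 -1.09
```

View pics/a1.png

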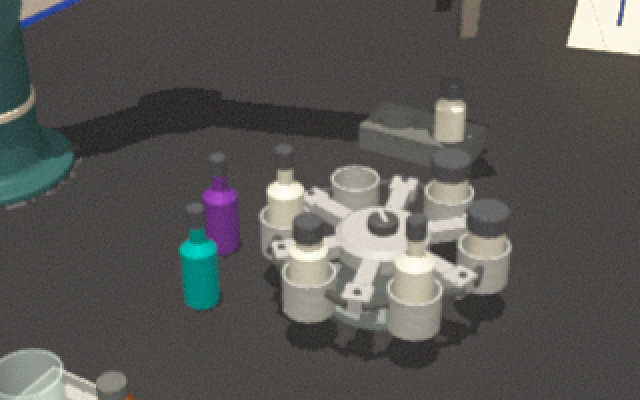

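The middle bottle stands in the rack at (450,120) and its bucket at (355,188) is empty. There are three tall candidates on this side: white in a bucket (285,195), purple (220,215) and turquoise (200,265). The white one in the rotor is ours, because the coloured ones stand on the bench. That bottle goes next.

```bash
python3 - <<'E'
from h import *
carry("T",np.array([470.8,4.2]),45,B(3),45,ang(4),125,a2=ang(3))
cv2.imwrite("pics/a2.png",viewer.read_camera("scene")[120:320,160:480,::-1].repeat(2,0).repeat(2,1))
E
```

```text
at t 21.4 tcp [471.3   4.4 139.3] F [0.5 0.5 0.6] w 78.1 j7 0.43
gripped t 22.3 tcp [470.8   4.2 139. ] F [0.5 0.2 0.2] w 19.4 j7 0.43
lifted t 23.1 tcp [470.2   4.2 218.4] F [ 0.6  0.  -2.1] w 19.5 j7 0.34
above floor t 25.3 tcp [495.6 111.7 151.4] F [-1.1 -0.  -1.9] w 19.2 j7 -0.77
down t 25.7 tcp [495.  111.6 140.8] F [-0.1 -0.4 -2.3] w 19.5 j7 -0.76
released t 26.9 tcp [495.2 111.6 141. ] F [-0.  -0.1 -0.1] w 78.2 j7 -0.76
```

View pics/a2.png

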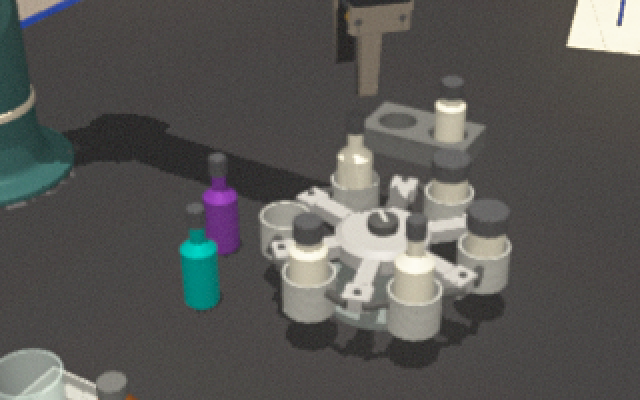

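The tall bottle stands upright in bucket 3 at (355,165), and bucket 4 at (285,228) is empty. Next the short bottle goes into bucket 4.

```bash
python3 - <<'E'
from h import *
robot.servo_line([*B(3),240])
carry("S",np.array([600.8,145.6]),45,B(4),45,ang(2),190,a2=ang(4))
robot.servo_line([*B(4),230])
cv2.imwrite("pics/a3.png",viewer.read_camera("scene")[120:320,160:480,::-1].repeat(2,0).repeat(2,1))
E
```

```text
at t 30.8 tcp [601.4 145.7  99.7] F [ 0.4 -0.5  0.4] w 78.3 j7 1.2
gripped t 31.4 tcp [600.9 145.6  99.2] F [-0.4 -0.   2.2] w 43.4 j7 1.2
lifted t 32.8 tcp [600.3 145.5 243.1] F [-0.3  0.8 -0.8] w 43.2 j7 1.16
above floor t 35.7 tcp [472.    4.3 111.5] F [ 0.3  0.3 -1.1] w 43.4 j7 0.44
down t 36.1 tcp [471.3   4.2 100.7] F [ 0.2  0.4 -1.2] w 43.5 j7 0.45
released t 36.9 tcp [471.5   4.3 101. ] F [-0.1  0.3 -0. ] w 77.9 j7 0.45
```

View pics/a3.png

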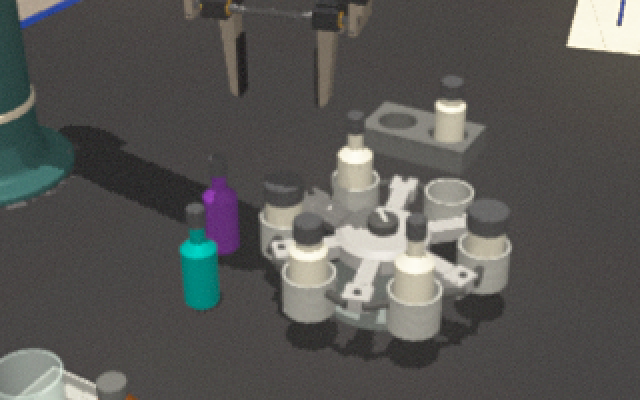

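The short bottle is seated in bucket 4 at (285,215), and bucket 2 at (448,195) is empty. The last move takes the parked middle bottle there, followed by a full measurement.

```bash
python3 - <<'E'
from h import *
robot.movep([494,300,230],rot(near(ang(2))([494,300])))
carry("M",SOCK,6,B(2),45,ang(2),120)
N=["tall_1","middle_1","short_1"]
obs=[]
for x,y in[(560,110),(480,20),(570,-60),(640,40)]:
    robot.movep([x,y,330],rot(np.arctan2(y,x))); robot.hold(.2); obs+=look(N)
robot.movep([300,500,330],rot(np.arctan2(5,3))); robot.hold(.3)
obs+=look(N+["beaker","reagent_bottle"],("scene","top"))
for k,n in enumerate("TSMTSM"):
    q=[o for o in obs if o[0][0].upper()==n and np.linalg.norm(o[2]-[*B(k),45])<30]
    W=np.mean([o[2] for o in q],0); T=tri(q)
    print(k,n,len(q),"mean",W.round(1),"tri",T.round(1),"r",np.hypot(*(W[:2]-[C.real,C.imag])).round(1))
for o in obs:
    if o[0] in("beaker","reagent_bottle"): print(o[0],o[2].round())
st("end")
a=viewer.read_camera("scene")[120:320,160:480,::-1].repeat(2,0).repeat(2,1)
cv2.imwrite("pics/a4.png",a)
b=viewer.read_camera("top")[140:300,220:380,::-1]
cv2.imwrite("pics/a5.png",cv2.resize(b,(600,600)))
E
```

```text
at t 40.9 tcp [494.1 350.   80.8] F [ 0.2  0.5 -0.4] w 78.3 j7 0.78
gripped t 41.7 tcp [493.5 349.7  80. ] F [ 0.1 -0.  -0.6] w 29.4 j7 0.78
lifted t 42.8 tcp [493.  349.3 193.1] F [-0.3 -0.2 -1.9] w 29.3 j7 0.76
above floor t 45.1 tcp [600.5 145.  131.4] F [-0.2 -0.4 -2.1] w 29.5 j7 1.18
down t 45.5 tcp [599.9 144.9 120.8] F [-0.1  0.5 -1.8] w 29.3 j7 1.19
released t 46.6 tcp [600.  144.9 121. ] F [0.6 0.2 0.2] w 78.2 j7 1.19
0 T 6 mean [658.3 -38.8  44.8] tri [658.6 -38.8  42.3] r 111.9
1 S 6 mean [681.9  70.4  44.1] tri [682.4  70.7  41.3] r 110.5
2 M 4 mean [600.  145.2  42.9] tri [600.  145.9  41.2] r 110.2
3 T 6 mean [493.9 108.9  43.1] tri [494.  108.9  42.6] r 109.1
4 S 6 mean [472.4   5.2  47.2] tri [472.2   5.   44.9] r 108.9
5 M 5 mean [553.5 -71.7  43.8] tri [553.3 -70.3  48.8] r 111.6
beaker [ 434. -350.   -1.]
reagent_bottle [ 524. -336.    5.]
beaker [ 429. -345.    8.]
reagent_bottle [ 517. -329.    7.]
end t 54.4 tcp [300. 500. 330.] F [-0.5  0.3  0.3] w 78.2 j7 0.05
```

View pics/a4.png

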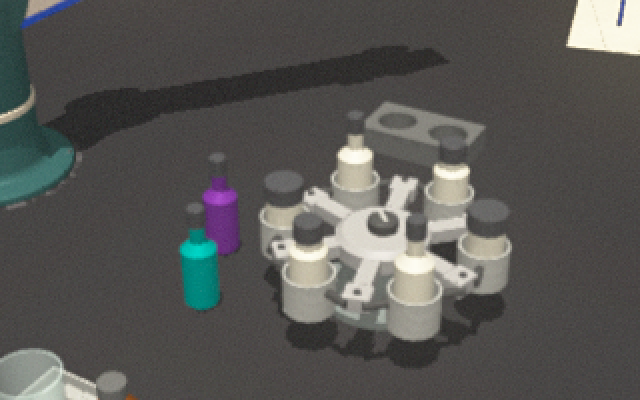

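View pics/a5.png

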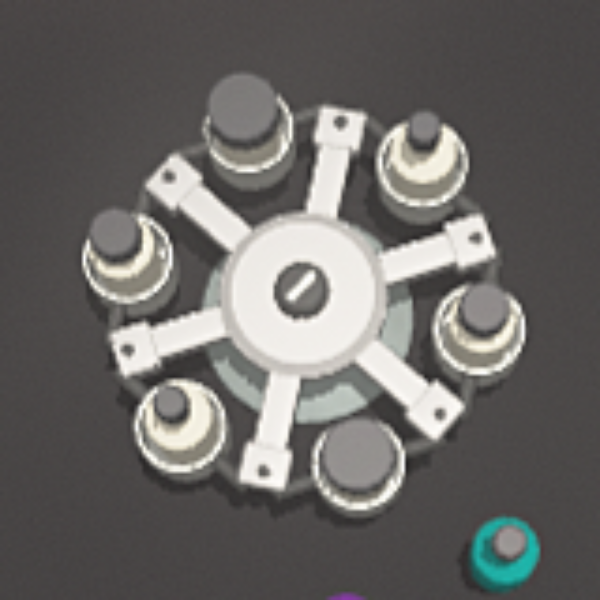

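The pictures show each kind facing its twin across the hub, all upright and seated:
- **Tall:** top crop (425,130) and (173,403).
- **Short:** (240,110) and (358,455).
- **Middle:** (115,233) and (487,308).

The rack is empty and the gripper is clear of everything, so I'm handing it in.

```bash
python3 -c "
from cell import robot
robot.job_done(); print(robot.observe()['t'])"
```

```text
the job is handed in; nothing more can be done
the job is handed in; nothing more can be done
```

I rearranged the rotor in four cap grasps and handed the job in at about 54 s of the 96 s allowed. One middle bottle went to the rack, a tall bottle and a short bottle moved across to their new buckets, and the parked middle bottle took the last free bucket.

**Last checks, before hand-in:**
- **Placing:** all six bottles measured 109–112 mm from the hub axis. Underside heights came out at 43–47 mm, or 41–49 mm by triangulation; the bucket floor is at 45 mm. The pictures show all six upright, with each kind opposite its twin.
- **Beaker and amber bottle:** within about 5 mm of their first measured positions, which is measuring noise. The arm never went near them.
- **Forces:** no contact force above about 2.5 N at any of the points I checked.

No check failed. The largest disagreement was about 5 mm, between the two height estimates for one middle bottle that I never moved.

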